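# Set the sample-testing kit into its fitted trays

### The job

Lay out the sample-testing kit: put the carton, the small flat box, the lidded cup and the tall slim vial each into the white tray whose recess has its shape and size, one thing to a tray, standing upright and flat on the tray floor. Do not tip any of them over on the way, and leave the petri dish lying where it is.

Things in the scene. Friction and masses are not known exactly. Their poses are not given: they have to be found in the camera images.
- carton: White reagent carton, the larger of the two box-shaped things: 50 (its x) x 70 (its y) x 56 mm high, about 0.08 kg. Origin: centre of its underside; z up.
- small_box: Small flat cover-glass box, pale yellow with a green and white label: 30 (its x) x 52 (its y) x 22 mm high, about 0.03 kg. Origin: centre of its underside; z up.
- cup: Specimen cup with a white ribbed screw lid (fixed to it), round, 67 mm high: the lid is 60 mm across between 54 and 66 mm above the underside, the body below tapers from 57 mm to a foot of about 49 mm. About 0.045 kg. Origin: centre of its underside; z up.
- vial: Test-strip vial, a slim round upright tube 102 mm high, white with a blue snap lid (fixed to it): body 36 mm across up to 85 mm above the underside, lid 39 mm across from there to the top. About 0.05 kg. Origin: centre of its underside; z up.
- tray_carton: Fixed white plastic tray, 9 mm high; floor 4 mm thick, so the recess is 5 mm deep; walls 4 mm. A grey patch on the floor shows the foot of what belongs in it. Origin: centre of its underside on the worktop, z up. The larger rectangular one, for the carton: recess 62 (its x) x 82 (its y) mm, outside 70 x 90 mm; grey patch 50 x 70 mm.
- tray_small_box: Fixed white plastic tray, 9 mm high; floor 4 mm thick, so the recess is 5 mm deep; walls 4 mm. A grey patch on the floor shows the foot of what belongs in it. Origin: centre of its underside on the worktop, z up. The smaller rectangular one, for the small flat box: recess 42 (its x) x 64 (its y) mm, outside 50 x 72 mm; grey patch 30 x 52 mm.
- tray_cup: Fixed white plastic tray, 9 mm high; floor 4 mm thick, so the recess is 5 mm deep; walls 4 mm. A grey patch on the floor shows the foot of what belongs in it. Origin: centre of its underside on the worktop, z up. The larger round one, for the specimen cup: recess 62 mm across, outside 70 mm; grey patch 50 mm across.
- tray_vial: Fixed white plastic tray, 9 mm high; floor 4 mm thick, so the recess is 5 mm deep; walls 4 mm. A grey patch on the floor shows the foot of what belongs in it. Origin: centre of its underside on the worktop, z up. The smaller round one, for the vial: recess 48 mm across, outside 56 mm; grey patch 36 mm across.
- dish: Lidded petri dish, round, 62 mm across and 14 mm high, 0.02 kg, loose: a bystander that stays where it lies. Origin: centre of its underside.
Mind the look-alikes: they are no part of the job. Leave any green look-alike of the cup alone.

How it is judged:
By the outcome, as a careful person would: the job done as asked, in the order asked, and still so for the second after the job is handed in, with the robot touching nothing.
It also fails if it takes over 102 s, if anything falls off the work surface, if the arm or the gripper's body presses on something with over 40 N, if the wrist force passes 120 N, or if a joint passes its speed limit or range.

### The arm

A 6-joint arm with a two-finger parallel gripper is mounted at the origin on a cart in front of the work surface, level with it; the furniture and walls round the work are solid. World frame = base frame: x ahead of the robot, y to its left, z up, the work surface at z = 0. Lengths are in m, angles in rad, forces in N, time in s.
With the tool pointing down it reaches from about 0.375 to 0.975 m from the base axis. Payload 3.8 kg.
Tool frame: the origin (TCP) lies midway between the tips of the shut fingers; the grasp point (between the pads) lies 19 mm behind it; z points along the fingers, y is the line along which they close (so a half turn about z gives the same grasp; the last joint's range is limited). The gripper opens to 85 mm and grips with 20 to 120 N. Pads are 22 mm wide; open, the fingers measure 114 mm over their backs; the gripper's body (76 mm by 85 mm) begins 54 mm behind the grasp point. The pads swing forward as they close: fully open they stand 13 mm farther back than shut.
Start: joints at [-1.144, 0.264, 1.604, -0, 1.274, -0.037], TCP at [0.302, -0.604, 0.231] pointing down, gripper open.
Joint ranges: [-2.63, 2.63], [-0.94, 2.18], [0.31, 2.57], [-1.31, 4.45], [0, 2.66], [-2.55, 2.55]. Speed limits (rad/s): [2.57, 2.57, 3.14, 3.14, 3.14, 3.14].

### API

Orientations are given as a rotation vector (axis times angle).
In Python, from workcell import bot, read_camera, camera_info, ticket gives the robot as it stands.
- The arm moves only by the tool servo_tool, never from a script. Its argument "targets" is a list of rows, each an object of numbers: "hand": the closure, from -1 (fully open) to 1 (shut); "x", "y", "z": the shift along the tool's x, y, z as a fraction of full scale; "roll": the turn about the tool's z as a fraction of full scale. In form: [{"hand": .., "x": .., "y": .., "z": .., "roll": ..}, ...]. A call has 1 to 10 rows; each row is the pose to reach, as a shift and turn from the pose commanded when the call began, along the tool's axes at that moment, turning the shorter way round; what a row does not reach only later rows make up. Full scale, the value 1, is 50 cm for a shift and 180 degrees for a turn. A row lasts 1/12 s, in which the tool goes at most 41.7 mm and 7.16 degrees, less where a joint would pass 70% of its speed; a pose out of reach is approached as far as the arm can. A call with a number of a shift or a turn outside -1 to 1 is refused whole. A call with a gripper value outside its range is refused whole. The fingers move at their own pace and stop on an object; "grip_force" is the grip in N (left out, the last holds). Time passes only in rows, so rows that repeat a pose let the fingers close. It gives the time, the measured TCP pose, the force, the opening and the grip force at its end, in the units of the state.
- bot.read_state(): the state, without advancing time (a new reading comes with each control period).
- read_camera(name): name is "scene" or "side" or "wrist"; returns the picture (384x512x3 uint8, red, green, blue); there is no depth.
- camera_info(name): a dict with "fx", "fy", "cx", "cy" (pixels), "k1" (the pictures are not rectified: a ray, as slopes to the right and down, at radius r is drawn at 1 + k1 r^2 times it, then the intrinsics apply), "eye" and "orientation" of the camera in the world; the wrist camera has in their place "T_tool_cam" (4x4, takes a point from camera to tool coordinates, whose origin is the TCP and whose axes are the flange's). Camera axes: x right, y down, z forward; pixel columns grow to the right and rows downward; lengths in m; the calibration is good to about 2 mm. A picture is of the moment at which its call begins: read the wrist's pose just before it. camera_info takes no time and is no camera call.
- ticket.finish_job(): hands the job in; it is judged then, once.
The state is a dict: "time": time; "q": joint angles; "joint_vel": joint speeds; "joint_torque": joint torques, N m; "tool_pos": TCP position; "tcp_rot": TCP orientation; "wrist_force": force on the tool from outside, world axes, zero at the start; "torque": the same for the moment, N m; "width": opening from 0.0 (shut) to 1.0 (fully open); "grip_force": force on a finger pad.
Only numpy, scipy, OpenCV 4.12 (cv2) and the standard library are available. Lean on these libraries where they do the work, as an engineer would, in place of code of your own. Each camera call takes 0.05 s, during which the arm holds its last target. There are 200 camera calls.

## Working session

There is one attempt and no reset: what is moved stays moved. The work goes in short steps, Python scripts to look and compute and a tool call to move; the robot and the scene stay as the last step left them, time stands still between calls to the robot, and variables do not carry over. Pictures are saved under pics/ and viewed, at most 14 in all, crops included, and the job is handed in when it is done.

Besides the shell and the picture viewer there is one more tool, called in YAML: its name, and indented under it one key for each argument. servo_tool: Moves the arm, as the interface text tells. Its arguments: {"type":"object","properties":{"targets":{"type":"array"},"grip_force":{"type":"number"}},"required":["targets"]}

```bash
mkdir -p pics; ls
python3 - <<'E'
from workcell import bot, read_camera, camera_info
import cv2,numpy as np
print(bot.read_state())
for n in("scene","side"):
    print(n,camera_info(n)); cv2.imwrite(f"pics/{n}0.png",cv2.cvtColor(read_camera(n),cv2.COLOR_RGB2BGR))
print(camera_info("wrist"))
E
```

```text
pics
{'time': 0.0, 'q': array([-1.14392124e+00,  2.64756252e-01,  1.60538550e+00, -1.43367771e-05,
        1.27371528e+00, -3.68906281e-02]), 'joint_vel': array([-0.00119945,  0.00045657, -0.00028503, -0.00045918, -0.00106205,
        0.00039778]), 'joint_torque': array([-2.71282719e-03, -5.15113592e+01, -3.67312503e+01, -3.02959470e-04,
        1.29491184e-02,  9.79857816e-06]), 'tool_pos': array([ 0.30163264, -0.60302659,  0.22995374]), 'tcp_rot': array([-3.05534823e+00, -7.21467159e-01,  7.09791954e-04]), 'wrist_force': array([ 0.28738197, -0.6159249 ,  0.16135565]), 'torque': array([ 0.01312803, -0.02911028,  0.04060565]), 'grip_force': 0.0, 'width': 1.0000070088922532}
scene {'fx': 423.0656677596521, 'fy': 423.0656677596521, 'cx': 256.38147175534976, 'cy': 189.20171068457378, 'k1': -0.0688579308167471, 'eye': array([-0.02081148,  0.60515264,  0.74651799]), 'orientation': array([-1.24239556,  2.3258374 , -0.91849232])}
side {'fx': 403.6650478753355, 'fy': 403.6650478753355, 'cx': 258.62957756598496, 'cy': 188.30544267709024, 'k1': -0.05845258145554991, 'eye': array([0.58067751, 0.75802507, 0.69410855]), 'orientation': array([-0.22884712, -2.92955181,  0.97689629])}
{'fx': 280.2167548305672, 'fy': 280.2167548305672, 'cx': 252.2225163037514, 'cy': 188.78044521033615, 'k1': -0.017390446531900403, 'T_tool_cam': array([[-2.46160504e-04, -9.64416563e-01, -2.64387276e-01,
         6.76509827e-02],
       [ 9.99999950e-01, -1.85542688e-04, -2.54248431e-04,
        -1.00363752e-04],
       [ 1.96146272e-04, -2.64387326e-01,  9.64416561e-01,
        -1.42763732e-01],
       [ 0.00000000e+00,  0.00000000e+00,  0.00000000e+00,
         1.00000000e+00]])}
```

View pics/scene0.png

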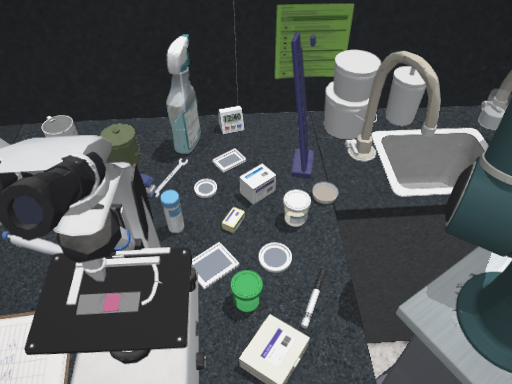

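View pics/side0.png

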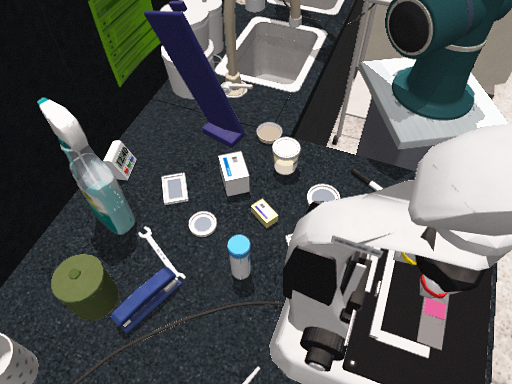

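The scene view shows the targets in the middle: vial (173,212), small box (233,219), carton (258,183), cup (296,208), dish (325,192). The trays are at (213,265), (229,160), (275,257) and (205,188), and the green decoy is at (247,290). I'll enlarge both views to get precise pixels.

```bash
cat > h.py <<'E'
import numpy as np, cv2
from scipy.spatial.transform import Rotation as R
from workcell import bot, read_camera, camera_info
def cam(n, st=None):
    c=camera_info(n); K=np.array([[c['fx'],0,c['cx']],[0,c['fy'],c['cy']],[0,0,1.]])
    if n=='wrist':
        st=st or bot.read_state(); T=np.eye(4); T[:3,:3]=R.from_rotvec(st['tcp_rot']).as_matrix(); T[:3,3]=st['tool_pos']
        T=T@c['T_tool_cam']; return K,c['k1'],T[:3,:3],T[:3,3]
    return K,c['k1'],R.from_rotvec(c['orientation']).as_matrix(),np.array(c['eye'])
def plane(C,px,z):
    K,k,M,e=C; px=np.array(px,float).reshape(-1,1,2)
    s=cv2.undistortPoints(px,K,np.array([k,0,0,0.]),None,None,None).reshape(-1,2)
    d=np.c_[s,np.ones(len(s))]@M.T
    return (e+d*((z-e[2])/d[:,2:]))[:,:2]
def proj(C,P):
    K,k,M,e=C; p=(np.array(P,float).reshape(-1,3)-e)@M
    return cv2.projectPoints(p,np.zeros(3),np.zeros(3),K,np.array([k,0,0,0.]))[0].reshape(-1,2)
E
python3 - <<'E'
import cv2
for n,(x0,y0,w,h,f) in {"scene":(150,140,200,150,4),"side":(150,115,200,150,4)}.items():
    im=cv2.imread(f"pics/{n}0.png")[y0:y0+h,x0:x0+w]
    im=cv2.resize(im,None,fx=f,fy=f,interpolation=cv2.INTER_CUBIC)
    for x in range(0,w,10):
        cv2.line(im,(x*f,0),(x*f,6 if x%50 else 16),(0,0,255),1)
        if x%50==0: cv2.putText(im,str(x+x0),(x*f+2,28),0,.4,(0,255,255),1)
    for y in range(0,h,10):
        cv2.line(im,(0,y*f),(6 if y%50 else 16,y*f),(0,0,255),1); 
        if y%50==0: cv2.putText(im,str(y+y0),(18,y*f+5),0,.4,(0,255,255),1)
    cv2.imwrite(f"pics/{n}0c.png",im)
E
```

```text
(no output)
```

View pics/scene0c.png

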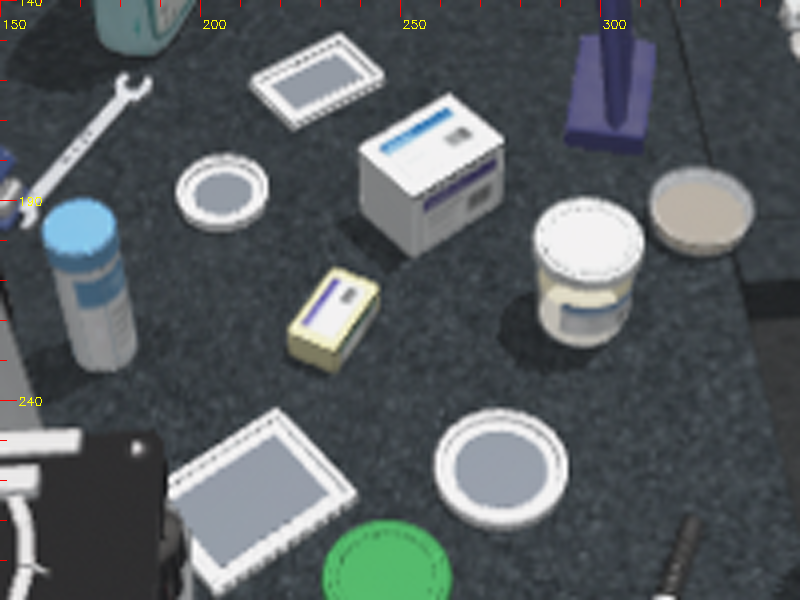

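View pics/side0c.png

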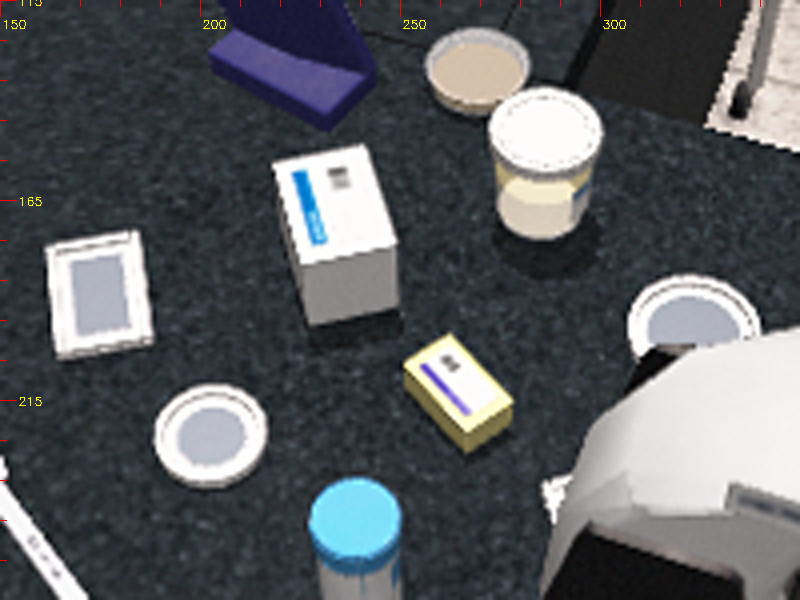

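Run:
```python
from h import *
S,D=cam('scene'),cam('side')
s=lambda p:(np.array(p,float)+.5)/4-.5+[150,140]
d=lambda p:(np.array(p,float)+.5)/4-.5+[150,115]
def rect(n,C,p,z):
    w=plane(C,p,z); e=np.roll(w,-1,0)-w
    print(n,'c',w.mean(0).round(4),'len',np.linalg.norm(e,axis=1).round(3),'ang',np.degrees(np.arctan2(e[:,1],e[:,0])).round(1)%180)
rect('carton S',S,s([(450,95),(504,143),(413,196),(359,150)]),.056)
rect('carton D',D,d([(273,162),(363,145),(398,243),(303,265)]),.056)
rect('box S',S,s([(336,268),(379,284),(336,348),(289,329)]),.022)
rect('box D',D,d([(450,335),(512,400),(465,435),(404,368)]),.022)
rect('traybox S',S,s([(340,33),(385,72),(294,126),(250,82)]),.009)
rect('traybox D',D,d([(45,247),(137,231),(154,338),(57,355)]),.009)
rect('traycart S',S,s([(277,408),(356,490),(218,588)]),.009)
w=plane(S,s([(277,408),(356,490),(218,588)]),.009); print('traycart c',(w[0]+w[2])/2)
for n,a,b,z in [('cup',(588,240),(546,131),.066),('vial',(80,228),(356,519),.102),('tvial',(223,193),(212,434),.004),('tcup',(501,470),(690,322),.004),('dish',(701,207),(477,70),.014)]:
    print(n,plane(S,s([a]),z).round(4),plane(D,d([b]),z).round(4))
for n,p,z in [('decoy',(387,575),.066),('micro stage edge',(165,440),.15),('stage corner0',(165,440),.2),('bigbox',(500,840),.03)]:
    print(n,plane(S,s([p]),z).round(3))
print(plane(D,[(225,140),(200,125),(245,128)],0.0).round(3), 'stand')
print(plane(S,[(192,270),(200,380),(50,250),(193,250)],0.0).round(3))
```

```text
carton S c [0.5509 0.2208] len [0.051 0.067 0.048 0.07 ] ang [ 3.6 95.   7.  97.3]
carton D c [0.5524 0.2177] len [0.049 0.07  0.049 0.072] ang [ 5.2 97.5  7.5 96.8]
box S c [0.504  0.3166] len [0.027 0.051 0.029 0.05 ] ang [ 30.5 119.9  29.6 117.5]
box D c [0.5038 0.3163] len [0.05  0.031 0.05  0.031] ang [118.8  32.  118.5  32.3]
traybox S c [0.6813 0.2213] len [0.049 0.075 0.05  0.073] ang [ 4.9 97.8  3.3 96.4]
traybox D c [0.6819 0.2195] len [0.05  0.074 0.051 0.074] ang [ 3.8 94.4  3.4 94.3]
traycart S c [0.4223 0.3984] len [0.068 0.088 0.112] ang [  6.4  97.  134.5]
traycart c [0.43178206 0.41414531]
cup [[0.4359 0.1966]] [[0.4369 0.1949]]
vial [[0.5638 0.4304]] [[0.5655 0.4289]]
tvial [[0.6304 0.3193]] [[0.6285 0.3151]]
tcup [[0.3745 0.2955]] [[0.3741 0.2851]]
dish [[0.4543 0.0939]] [[0.4556 0.0941]]
decoy [[0.324 0.398]]
micro stage edge [[0.389 0.467]]
stage corner0 [[0.355 0.478]]
bigbox [[0.205 0.417]]
[[0.56  0.09 ]
 [0.615 0.03 ]
 [0.508 0.058]] stand
[[0.446 0.454]
 [0.241 0.548]
 [0.66  0.689]
 [0.489 0.429]]
```

```bash
cat >> h.py <<'E'
def tri(a,b,A=None,B=None):
    A=A or cam('scene');B=B or cam('side')
    def ray(C,p):
        w=plane(C,[p],C[3][2]-1)[0]; v=np.r_[w,C[3][2]-1]-C[3]; return C[3],v/np.linalg.norm(v)
    (o1,u),(o2,v)=ray(A,a),ray(B,b)
    t=np.linalg.lstsq(np.c_[u,-v],o2-o1,rcond=None)[0]; p,q=o1+t[0]*u,o2+t[1]*v
    return ((p+q)/2).round(3),round(np.linalg.norm(p-q),3)
E
python3 - <<'E'
from h import *
for n,a,b in [('pink',(112,302),(436,308)),('faucet tip',(432,133),(295,20)),('lamptop',(295,40),(150,12)),('lamptop2',(313,42),(182,4)),('stand',(303,163),(222,130)),('knob',(201,360),(320,345))]:
    print(n,tri(a,b))
S,D=cam('scene'),cam('side')
z=tri((112,302),(436,308))[0][2]
print(plane(S,[(192,252),(187,348),(58,252),(33,347)],z).round(3))
print(plane(D,[(383,250),(490,290),(475,380),(345,355)],z).round(3))
print('faucet base',plane(S,[(362,150)],0),plane(D,[(233,90)],0))
for z in (0,.05,.1,.15,.2): print(z,plane(D,[(285,300),(300,235)],z).round(3).tolist(),plane(S,[(190,265),(200,320)],z).round(3).tolist())
E
```

```text
pink (array([0.334, 0.616, 0.203]), np.float64(0.001))
faucet tip (array([ 0.359, -0.109,  0.17 ]), np.float64(0.007))
lamptop (array([0.671, 0.037, 0.296]), np.float64(0.016))
lamptop2 (array([0.612, 0.037, 0.311]), np.float64(0.005))
stand (array([0.563, 0.072, 0.013]), np.float64(0.006))
knob (array([ 0.394,  0.5  , -0.318]), np.float64(0.008))
[[0.348 0.48 ]
 [0.216 0.557]
 [0.464 0.657]
 [0.329 0.731]]
[[0.374 0.525]
 [0.254 0.605]
 [0.323 0.704]
 [0.464 0.651]]
faucet base [[ 0.52369414 -0.09566153]] [[ 0.52023342 -0.08816483]]
0 [[0.495, 0.497], [0.44, 0.37]] [[0.459, 0.452], [0.339, 0.494]]
0.05 [[0.501, 0.516], [0.45, 0.398]] [[0.426, 0.462], [0.315, 0.501]]
0.1 [[0.508, 0.535], [0.46, 0.426]] [[0.394, 0.472], [0.291, 0.509]]
0.15 [[0.514, 0.554], [0.471, 0.454]] [[0.362, 0.483], [0.267, 0.516]]
0.2 [[0.52, 0.572], [0.481, 0.482]] [[0.33, 0.493], [0.243, 0.523]]
```

```bash
cat >> h.py <<'E'
def go(x,y,z,head=None,st=None):
    "shift fractions in tool axes from current pose to world TCP target"
    st=st or bot.read_state(); M=R.from_rotvec(st['tcp_rot']).as_matrix()
    s=M.T@(np.array([x,y,z])-st['tool_pos'])/.5
    h=np.degrees(np.arctan2(M[1,0],M[0,0])); r=0 if head is None else -((head-h+180)%360-180)/180
    print('pos',st['tool_pos'].round(4),'head',h.round(2),'t',round(st['time'],2),'| x %.4f y %.4f z %.4f roll %.4f'%(*s,r)); return s
E
python3 - <<'E'
from h import *
C=cam('scene')
for p in [(405,55),(385,80),(430,90),(297,37)]:
    w=np.r_[plane(C,[p],0)[0],0]-C[3]
    for y in (-.12,-.09,.04): print(p,y,(C[3]+w*(y-C[3][1])/w[1]).round(3))
go(.46,.24,.45,114)
E
```

```text
(405, 55) -0.12 [ 0.488 -0.12   0.288]
(405, 55) -0.09 [ 0.467 -0.09   0.307]
(405, 55) 0.04 [0.376 0.04  0.389]
(385, 80) -0.12 [ 0.524 -0.12   0.207]
(385, 80) -0.09 [ 0.501 -0.09   0.229]
(385, 80) 0.04 [0.404 0.04  0.326]
(430, 90) -0.12 [ 0.404 -0.12   0.246]
(430, 90) -0.09 [ 0.386 -0.09   0.267]
(430, 90) 0.04 [0.31  0.04  0.357]
(297, 37) -0.12 [ 0.857 -0.12   0.172]
(297, 37) -0.09 [ 0.821 -0.09   0.195]
(297, 37) 0.04 [0.664 0.04  0.298]
pos [ 0.3017 -0.6031  0.2301] head 26.57 t 0.1 | x 1.0375 y -1.3673 z -0.4370 roll -0.4857
```

servo_tool:
  targets:
    - {"hand": -1,"x": 0,"y": 0,"z": -0.2,"roll": 0}
    - {"hand": -1,"x": 0,"y": 0,"z": -0.44,"roll": 0}
    - {"hand": -1,"x": 0,"y": 0,"z": -0.44,"roll": 0}
    - {"hand": -1,"x": 0,"y": 0,"z": -0.44,"roll": 0}
    - {"hand": -1,"x": 0,"y": 0,"z": -0.44,"roll": 0}
    - {"hand": -1,"x": 0,"y": 0,"z": -0.44,"roll": 0}
    - {"hand": -1,"x": 0.2,"y": -0.264,"z": -0.44,"roll": 0}
    - {"hand": -1,"x": 0.2,"y": -0.264,"z": -0.44,"roll": 0}
    - {"hand": -1,"x": 0.2,"y": -0.264,"z": -0.44,"roll": 0}
    - {"hand": -1,"x": 0.2,"y": -0.264,"z": -0.44,"roll": 0}

```text
time: 0.93
tool_pos: [0.3318, -0.4396, 0.4502]
tcp_rot: [-3.057, -0.719, 0.002]
wrist_force: [1.3, 1.7, -0.2]
width: 0.997
grip_force: 0.0
```

servo_tool:
  targets:
    - {"hand": -1,"x": 0.5,"y": -0.65,"z": 0,"roll": 0}
    - {"hand": -1,"x": 0.5,"y": -0.65,"z": 0,"roll": 0}
    - {"hand": -1,"x": 0.5,"y": -0.65,"z": 0,"roll": 0}
    - {"hand": -1,"x": 0.5,"y": -0.65,"z": 0,"roll": 0}
    - {"hand": -1,"x": 0.5,"y": -0.65,"z": 0,"roll": 0}
    - {"hand": -1,"x": 0.5,"y": -0.65,"z": 0,"roll": 0}
    - {"hand": -1,"x": 0.5,"y": -0.65,"z": 0,"roll": 0}
    - {"hand": -1,"x": 0.5,"y": -0.65,"z": 0,"roll": 0}
    - {"hand": -1,"x": 0.5,"y": -0.65,"z": 0,"roll": 0}
    - {"hand": -1,"x": 0.5,"y": -0.65,"z": 0,"roll": 0}

```text
time: 1.77
tool_pos: [0.4102, -0.0358, 0.451]
tcp_rot: [-3.057, -0.723, -0.001]
wrist_force: [0.0, 0.1, 0.7]
width: 1.001
grip_force: 0.0
```

servo_tool:
  targets:
    - {"hand": -1,"x": 0.34,"y": -0.45,"z": 0,"roll": -0.48}
    - {"hand": -1,"x": 0.34,"y": -0.45,"z": 0,"roll": -0.48}
    - {"hand": -1,"x": 0.34,"y": -0.45,"z": 0,"roll": -0.48}
    - {"hand": -1,"x": 0.34,"y": -0.45,"z": 0,"roll": -0.48}
    - {"hand": -1,"x": 0.34,"y": -0.45,"z": 0,"roll": -0.48}
    - {"hand": -1,"x": 0.34,"y": -0.45,"z": 0,"roll": -0.48}
    - {"hand": -1,"x": 0.34,"y": -0.45,"z": 0,"roll": -0.48}
    - {"hand": -1,"x": 0.34,"y": -0.45,"z": 0,"roll": -0.48}
    - {"hand": -1,"x": 0.34,"y": -0.45,"z": 0,"roll": -0.48}
    - {"hand": -1,"x": 0.34,"y": -0.45,"z": 0,"roll": -0.48}

```text
time: 2.6
tool_pos: [0.4616, 0.2399, 0.4501]
tcp_rot: [-2.047, -2.382, 0.003]
wrist_force: [-0.1, -0.5, 0.1]
width: 1.002
grip_force: 0.0
```

servo_tool:
  targets:
    - {"hand": -1,"x": 0,"y": 0.04,"z": 0.32,"roll": 0}
    - {"hand": -1,"x": 0,"y": 0.04,"z": 0.32,"roll": 0}
    - {"hand": -1,"x": 0,"y": 0.04,"z": 0.32,"roll": 0}
    - {"hand": -1,"x": 0,"y": 0.04,"z": 0.32,"roll": 0}
    - {"hand": -1,"x": 0,"y": 0.04,"z": 0.32,"roll": 0}
    - {"hand": -1,"x": 0,"y": 0.04,"z": 0.32,"roll": 0}

```text
time: 3.1
tool_pos: [0.48, 0.2409, 0.2886]
tcp_rot: [-2.055, -2.372, 0.009]
wrist_force: [0.4, -0.3, 0.4]
width: 1.0
grip_force: 0.0
```

Run:
```python
from h import *
st=bot.read_state(); im=cv2.cvtColor(read_camera('wrist'),cv2.COLOR_RGB2BGR); cv2.imwrite('pics/w1.png',im)
np.save('w1.npy',np.r_[st['tool_pos'],st['tcp_rot']]); print(st['tool_pos'],st['tcp_rot'])
f=1.5; b=cv2.resize(im,None,fx=f,fy=f,interpolation=cv2.INTER_CUBIC)
for x in range(0,512,50): cv2.line(b,(int(x*f),0),(int(x*f),8),(0,0,255),1); cv2.putText(b,str(x),(int(x*f),18),0,.35,(0,255,255),1)
for y in range(50,384,50): cv2.line(b,(0,int(y*f)),(8,int(y*f)),(0,0,255),1); cv2.putText(b,str(y),(10,int(y*f)+4),0,.35,(0,255,255),1)
cv2.imwrite('pics/w1b.png',b)
```

```text
[0.48000054 0.24094709 0.28861987] [-2.05532335 -2.37214603  0.00940737]
```

View pics/w1b.png

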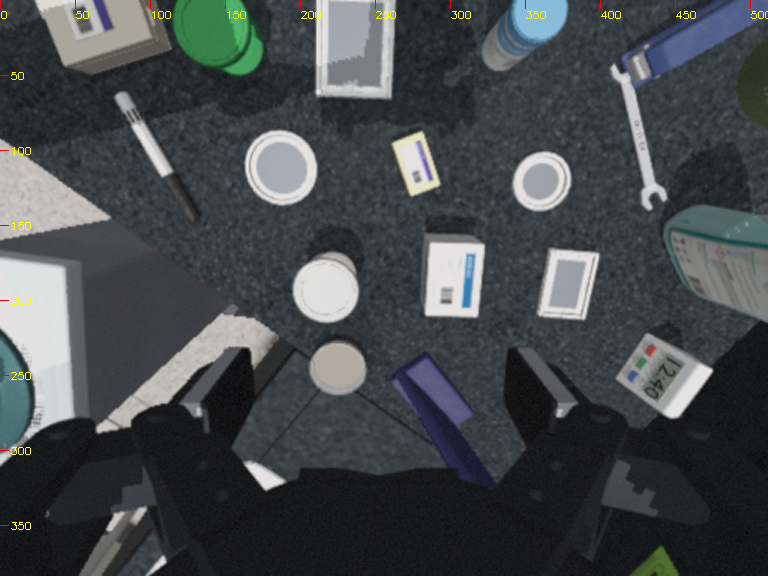

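```bash
cat >> h.py <<'E'
def rect(n,C,p,z):
    w=plane(C,p,z); e=np.roll(w,-1,0)-w
    print(n,'c',w.mean(0).round(4),'len',np.linalg.norm(e,axis=1).round(3),'ang',(np.degrees(np.arctan2(e[:,1],e[:,0]))%180).round(1))
E
python3 - <<'E'
from h import *
v=np.load('w1.npy'); C=cam('wrist',dict(tool_pos=v[:3],tcp_rot=v[3:]))
d=lambda p:(np.array(p,float)+.5)/1.5-.5
rect('carton',C,d([(426,247),(485,243),(480,317),(423,316)]),.056)
rect('box',C,d([(392,142),(422,132),(440,184),(411,195)]),.022)
rect('traybox',C,d([(549,248),(599,254),(586,320),(538,316)]),.009)
rect('traybox grey',C,d([(557,260),(587,263),(577,309),(548,304)]),.004)
print('traycart low edge',plane(C,d([(317,97),(391,99),(321,0),(394,0)]),.009).round(4).tolist())
for n,p,z in [('cup',(326,288),.066),('tcup',(281,167),.004),('tvial',(541,181),.004),('vial',(539,10),.102),('vialfoot',(500,55),0),('dish',(338,367),.014),('decoytop',(211,28),.067)]: print(n,plane(C,d([p]),z).round(4))
E
```

```text
carton c [0.5524 0.2169] len [0.053 0.071 0.054 0.066] ang [12.2 98.2  7.2 97.4]
box c [0.5037 0.3163] len [0.029 0.05  0.029 0.052] ang [ 25.9 119.6  28.8 119.2]
traybox c [0.6815 0.2189] len [0.052 0.072 0.052 0.073] ang [ 1.5 95.   3.3 95.2]
traybox grey c [0.6829 0.2187] len [0.032 0.051 0.032 0.048] ang [  2.6  93.5 178.2  93.1]
traycart low edge [[0.4032, 0.3626], [0.4718, 0.3706], [0.3982, 0.4428], [0.4622, 0.4518]]
cup [[0.4374 0.1968]]
tcup [[0.374  0.2947]]
tvial [[0.6298 0.3181]]
vial [[0.5649 0.4285]]
vialfoot [[0.5663 0.4241]]
dish [[0.4551 0.0938]]
decoytop [[0.3254 0.3935]]
```

The wrist view agrees with the scene cameras to within about 2 mm: carton top at (302,187) px, small box (278,109), cup lid (217,192), and trays at (187,111), (361,121), (379,189) and (237,~25). I'll pick the carton first.

Run:
```python
from h import *
go(.552,.218,.15,187.2)
```

```text
pos [0.4817 0.2417 0.2919] head 98.19 t 3.15 | x -0.0669 y 0.1326 z 0.2836 roll -0.4945
```

servo_tool:
  targets:
    - {"hand": -1,"x": -0.067,"y": 0.133,"z": 0.28,"roll": -0.39}
    - {"hand": -1,"x": -0.067,"y": 0.133,"z": 0.28,"roll": -0.39}
    - {"hand": -1,"x": -0.067,"y": 0.133,"z": 0.28,"roll": -0.39}
    - {"hand": -1,"x": -0.067,"y": 0.133,"z": 0.28,"roll": -0.39}
    - {"hand": -1,"x": -0.067,"y": 0.133,"z": 0.28,"roll": -0.39}
    - {"hand": -1,"x": -0.067,"y": 0.133,"z": 0.28,"roll": -0.39}
    - {"hand": -1,"x": -0.067,"y": 0.133,"z": 0.28,"roll": -0.39}
    - {"hand": -1,"x": -0.067,"y": 0.133,"z": 0.28,"roll": -0.39}
    - {"hand": -1,"x": -0.067,"y": 0.133,"z": 0.28,"roll": -0.39}
    - {"hand": -1,"x": -0.067,"y": 0.133,"z": 0.28,"roll": -0.39}

```text
time: 3.98
tool_pos: [0.5556, 0.2192, 0.1561]
tcp_rot: [0.308, 3.12, 0.005]
wrist_force: [-0.0, -0.4, -0.1]
width: 1.002
grip_force: 0.0
```

servo_tool:
  targets:
    - {"hand": -1,"x": 0,"y": 0,"z": 0,"roll": -0.104}
    - {"hand": -1,"x": 0,"y": 0,"z": 0,"roll": -0.104}
    - {"hand": -1,"x": 0,"y": 0,"z": 0,"roll": -0.104}
    - {"hand": -1,"x": 0,"y": 0,"z": 0,"roll": -0.104}
    - {"hand": -1,"x": 0,"y": 0,"z": 0,"roll": -0.104}

```text
time: 4.4
tool_pos: [0.5548, 0.219, 0.1549]
tcp_rot: [-0.191, 3.13, 0.003]
wrist_force: [-0.5, 0.9, -0.5]
width: 1.0
grip_force: 0.0
```

Run:
```python
from h import *
go(.552,.218,.012,187.2)
```

```text
pos [0.5548 0.219  0.1549] head -173.02 t 4.4 | x 0.0074 y -0.0016 z 0.2858 roll -0.0012
```

servo_tool:
  targets:
    - {"hand": -1,"x": 0.007,"y": -0.002,"z": 0.08,"roll": 0}
    - {"hand": -1,"x": 0.007,"y": -0.002,"z": 0.14,"roll": 0}
    - {"hand": -1,"x": 0.007,"y": -0.002,"z": 0.2,"roll": 0}
    - {"hand": -1,"x": 0.007,"y": -0.002,"z": 0.25,"roll": 0}
    - {"hand": -1,"x": 0.007,"y": -0.002,"z": 0.286,"roll": 0}
    - {"hand": -1,"x": 0.007,"y": -0.002,"z": 0.286,"roll": 0}
    - {"hand": -1,"x": 0.007,"y": -0.002,"z": 0.286,"roll": 0}
    - {"hand": -1,"x": 0.007,"y": -0.002,"z": 0.286,"roll": 0}

```text
time: 5.07
tool_pos: [0.5509, 0.2173, 0.0103]
tcp_rot: [-0.193, 3.132, 0.001]
wrist_force: [-0.0, -1.0, 0.2]
width: 1.0
grip_force: 0.0
```

servo_tool:
  targets:
    - {"hand": 0,"x": 0,"y": 0,"z": 0,"roll": 0}
    - {"hand": 0,"x": 0,"y": 0,"z": 0,"roll": 0}
    - {"hand": 0,"x": 0,"y": 0,"z": 0,"roll": 0}
    - {"hand": 0,"x": 0,"y": 0,"z": 0,"roll": 0}
    - {"hand": 0,"x": 0,"y": 0,"z": 0,"roll": 0}
    - {"hand": 0,"x": 0,"y": 0,"z": 0,"roll": 0}
    - {"hand": 0,"x": 0,"y": 0,"z": 0,"roll": 0}
  grip_force: 30

```text
time: 5.65
tool_pos: [0.5512, 0.2174, 0.0109]
tcp_rot: [-0.194, 3.131, 0.002]
wrist_force: [0.3, 0.2, 6.4]
width: 0.819
grip_force: 35.5
```

servo_tool:
  targets:
    - {"hand": 0,"x": 0,"y": 0,"z": -0.04,"roll": 0}
    - {"hand": 0,"x": 0,"y": 0,"z": -0.1,"roll": 0}
    - {"hand": 0,"x": 0,"y": 0,"z": -0.16,"roll": 0}
    - {"hand": 0,"x": 0,"y": 0,"z": -0.2,"roll": 0}
    - {"hand": 0,"x": 0,"y": 0,"z": -0.2,"roll": 0}
    - {"hand": 0,"x": 0,"y": 0,"z": -0.2,"roll": 0}

```text
time: 6.15
tool_pos: [0.5503, 0.2171, 0.1104]
tcp_rot: [-0.194, 3.131, 0.002]
wrist_force: [0.2, -0.5, -1.5]
width: 0.814
grip_force: 34.8
```

Run:
```python
from h import *
s=bot.read_state(); print(s['wrist_force'],s['width'],s['grip_force'])
go(.431,.4125,.10,186.6)
```

```text
[ 0.15488918 -0.47033855 -1.45550859] 0.8144645090523958 34.796374440193176
pos [0.5503 0.2171 0.1104] head -172.89 t 6.15 | x 0.1885 y 0.4173 z 0.0204 roll 0.0028
```

servo_tool:
  targets:
    - {"hand": 0,"x": 0.02,"y": 0.04,"z": 0,"roll": 0}
    - {"hand": 0,"x": 0.05,"y": 0.105,"z": 0,"roll": 0}
    - {"hand": 0,"x": 0.08,"y": 0.175,"z": 0,"roll": 0}
    - {"hand": 0,"x": 0.11,"y": 0.245,"z": 0,"roll": 0}
    - {"hand": 0,"x": 0.14,"y": 0.315,"z": 0,"roll": 0}
    - {"hand": 0,"x": 0.17,"y": 0.375,"z": 0,"roll": 0}
    - {"hand": 0,"x": 0.188,"y": 0.417,"z": 0,"roll": 0.003}
    - {"hand": 0,"x": 0.188,"y": 0.417,"z": 0.02,"roll": 0.003}
    - {"hand": 0,"x": 0.188,"y": 0.417,"z": 0.02,"roll": 0.003}
    - {"hand": 0,"x": 0.188,"y": 0.417,"z": 0.02,"roll": 0.003}

```text
time: 6.98
tool_pos: [0.4284, 0.4102, 0.0957]
tcp_rot: [0.181, -3.133, 0.006]
wrist_force: [1.1, 0.8, -1.1]
width: 0.821
grip_force: 34.9
```

Run:
```python
from h import *
go(.431,.4125,.0165,186.6)
st=bot.read_state(); im=cv2.cvtColor(read_camera('wrist'),cv2.COLOR_RGB2BGR)
im2=cv2.cvtColor(read_camera('scene'),cv2.COLOR_RGB2BGR)
b=np.hstack([im[:, 60:460],cv2.resize(im2[180:320,130:280],None,fx=2.7,fy=2.74)[:384]])
cv2.imwrite('pics/w2.png',b); print(b.shape)
```

```text
pos [0.4284 0.4102 0.0957] head -173.39 t 6.98 | x -0.0063 y 0.0046 z 0.1583 roll 0.0001
(384, 805, 3)
```

View pics/w2.png

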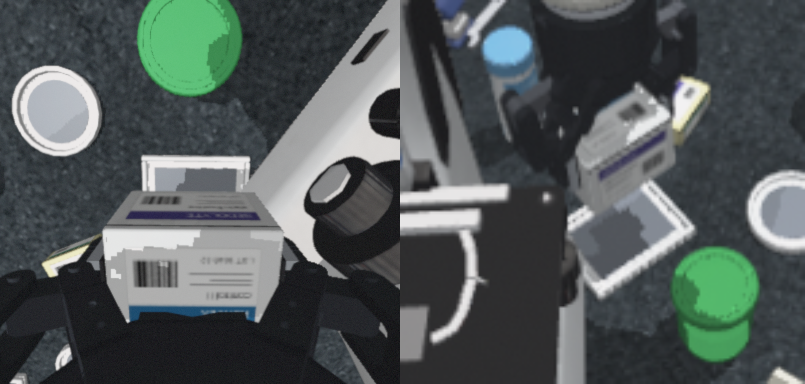

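Run:
```python
from h import *
W=cam('wrist')
for a,b in [((193,273),(397,175)),((193,273),(392,185)),((195,290),(392,185)),((191,258),(380,190))]: print(tri(b,a,W,cam('scene')))
for z in (.03,.06,.09,.12,.15): print(z,plane(W,[(375,185),(378,235),(310,185)],z).round(3).tolist())
rect('x',W,[(202,157),(309,157)],.009)
```

```text
(array([0.383, 0.478, 0.099]), np.float64(0.01))
(array([0.387, 0.477, 0.095]), np.float64(0.014))
(array([0.384, 0.488, 0.063]), np.float64(0.035))
(array([0.394, 0.467, 0.117]), np.float64(0.004))
0.03 [[0.407, 0.504], [0.448, 0.516], [0.413, 0.454]]
0.06 [[0.401, 0.49], [0.436, 0.5], [0.406, 0.447]]
0.09 [[0.395, 0.475], [0.425, 0.484], [0.399, 0.439]]
0.12 [[0.389, 0.461], [0.413, 0.468], [0.392, 0.432]]
0.15 [[0.383, 0.447], [0.401, 0.452], [0.386, 0.425]]
x c [0.3995 0.4099] len [0.089 0.089] ang [96.5 96.5]
```

Run:
```python
from h import *
go(.4315,.4112,.0165,186.6); s=bot.read_state(); print(s['wrist_force'],s['joint_vel'].round(3))
```

```text
pos [0.4299 0.4104 0.0972] head -173.49 t 7.08 | x -0.0037 y 0.0015 z 0.1613 roll -0.0005
[0.37972031 0.11152327 0.20317519] [-0.008 -0.011 -0.013  0.002 -0.     0.001]
```

servo_tool:
  targets:
    - {"hand": 0,"x": -0.004,"y": 0.001,"z": 0.03,"roll": 0}
    - {"hand": 0,"x": -0.004,"y": 0.001,"z": 0.06,"roll": 0}
    - {"hand": 0,"x": -0.004,"y": 0.001,"z": 0.09,"roll": 0}
    - {"hand": 0,"x": -0.004,"y": 0.001,"z": 0.12,"roll": 0}
    - {"hand": 0,"x": -0.004,"y": 0.001,"z": 0.14,"roll": 0}
    - {"hand": 0,"x": -0.004,"y": 0.001,"z": 0.15,"roll": 0}
    - {"hand": 0,"x": -0.004,"y": 0.001,"z": 0.16,"roll": 0}
    - {"hand": 0,"x": -0.004,"y": 0.001,"z": 0.163,"roll": 0}
    - {"hand": 0,"x": -0.004,"y": 0.001,"z": 0.163,"roll": 0}
    - {"hand": 0,"x": -0.004,"y": 0.001,"z": 0.163,"roll": 0}

```text
time: 7.92
tool_pos: [0.4323, 0.4127, 0.0174]
tcp_rot: [-0.18, 3.136, 0.0]
wrist_force: [0.8, -1.3, -1.2]
width: 0.814
grip_force: 35.0
```

servo_tool:
  targets:
    - {"hand": 0,"x": 0,"y": -0.001,"z": 0.004,"roll": 0}
    - {"hand": 0,"x": 0,"y": -0.001,"z": 0.005,"roll": 0}
    - {"hand": 0,"x": 0,"y": -0.001,"z": 0.005,"roll": 0}

```text
time: 8.17
tool_pos: [0.4323, 0.4125, 0.015]
tcp_rot: [-0.18, 3.135, 0.001]
wrist_force: [-0.7, -1.3, 1.5]
width: 0.814
grip_force: 35.0
```

servo_tool:
  targets:
    - {"hand": -0.8,"x": 0,"y": 0,"z": 0,"roll": 0}
    - {"hand": -0.8,"x": 0,"y": 0,"z": 0,"roll": 0}
    - {"hand": -0.8,"x": 0,"y": 0,"z": 0,"roll": 0}
    - {"hand": -0.8,"x": 0,"y": 0,"z": 0,"roll": 0}

```text
time: 8.5
tool_pos: [0.4323, 0.4109, 0.0145]
tcp_rot: [-0.18, 3.136, -0.003]
wrist_force: [1.9, -5.3, 1.5]
width: 0.9
grip_force: 0.0
```

servo_tool:
  targets:
    - {"hand": -0.8,"x": 0,"y": -0.001,"z": -0.03,"roll": 0}
    - {"hand": -0.8,"x": 0,"y": -0.001,"z": -0.08,"roll": 0}
    - {"hand": -0.8,"x": 0,"y": -0.001,"z": -0.13,"roll": 0}
    - {"hand": -0.8,"x": 0,"y": -0.001,"z": -0.2,"roll": 0}
    - {"hand": -0.8,"x": 0,"y": -0.001,"z": -0.24,"roll": 0}
    - {"hand": -0.8,"x": 0,"y": -0.001,"z": -0.24,"roll": 0}
    - {"hand": -0.8,"x": 0,"y": -0.001,"z": -0.24,"roll": 0}

```text
time: 9.08
tool_pos: [0.4331, 0.4129, 0.1367]
tcp_rot: [-0.18, 3.133, 0.005]
wrist_force: [-0.2, 0.4, -0.6]
width: 0.899
grip_force: 0.0
```

Run:
```python
from h import *
go(.5038,.3164,.12,119.2); s=bot.read_state(); print(s['wrist_force'],s['q'].round(2))
im=cv2.cvtColor(read_camera('wrist'),cv2.COLOR_RGB2BGR); cv2.imwrite('pics/w3.png',im)
```

```text
pos [0.4331 0.4129 0.1367] head -173.42 t 9.08 | x -0.1182 y -0.2081 z 0.0333 roll 0.3743
[-0.16311429  0.39139098 -0.64345822] [ 0.72  0.19  1.87  0.    1.07 -0.97]
```

View pics/w3.png

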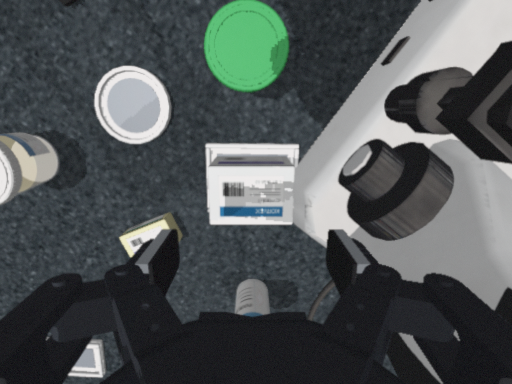

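servo_tool:
  targets:
    - {"hand": -1,"x": -0.03,"y": -0.05,"z": 0,"roll": 0.375}
    - {"hand": -1,"x": -0.06,"y": -0.11,"z": 0.01,"roll": 0.375}
    - {"hand": -1,"x": -0.1,"y": -0.18,"z": 0.03,"roll": 0.375}
    - {"hand": -1,"x": -0.118,"y": -0.208,"z": 0.03,"roll": 0.375}
    - {"hand": -1,"x": -0.118,"y": -0.208,"z": 0.03,"roll": 0.375}
    - {"hand": -1,"x": -0.118,"y": -0.208,"z": 0.03,"roll": 0.375}
    - {"hand": -1,"x": -0.118,"y": -0.208,"z": 0.03,"roll": 0.375}
    - {"hand": -1,"x": -0.118,"y": -0.208,"z": 0.03,"roll": 0.375}
    - {"hand": -1,"x": -0.118,"y": -0.208,"z": 0.03,"roll": 0.375}
    - {"hand": -1,"x": -0.118,"y": -0.208,"z": 0.03,"roll": 0.375}

```text
time: 9.97
tool_pos: [0.5009, 0.3142, 0.1167]
tcp_rot: [-1.599, -2.701, 0.006]
wrist_force: [-0.6, -0.2, 0.7]
width: 1.003
grip_force: 0.0
```

servo_tool:
  targets:
    - {"hand": -0.2,"x": 0,"y": 0,"z": 0,"roll": 0}
    - {"hand": -0.2,"x": 0,"y": 0,"z": 0,"roll": 0}
    - {"hand": -0.2,"x": 0,"y": 0,"z": 0,"roll": 0}

```text
time: 10.22
tool_pos: [0.5016, 0.3147, 0.118]
tcp_rot: [-1.59, -2.708, 0.003]
wrist_force: [0.2, -0.3, 0.4]
width: 0.612
grip_force: 0.0
```

Run:
```python
from h import *
go(.5038,.3164,.009,119.2); print(bot.read_state()['width'])
```

```text
pos [0.5016 0.3147 0.118 ] head 119.17 t 10.22 | x 0.0009 y 0.0059 z 0.2179 roll -0.0002
0.6120347387666063
```

servo_tool:
  targets:
    - {"hand": -0.2,"x": 0.001,"y": 0.006,"z": 0.07,"roll": 0}
    - {"hand": -0.2,"x": 0.001,"y": 0.006,"z": 0.13,"roll": 0}
    - {"hand": -0.2,"x": 0.001,"y": 0.006,"z": 0.17,"roll": 0}
    - {"hand": -0.2,"x": 0.001,"y": 0.006,"z": 0.2,"roll": 0}
    - {"hand": -0.2,"x": 0.001,"y": 0.006,"z": 0.217,"roll": 0}
    - {"hand": -0.2,"x": 0.001,"y": 0.006,"z": 0.217,"roll": 0}
    - {"hand": -0.2,"x": 0.001,"y": 0.006,"z": 0.217,"roll": 0}
    - {"hand": -0.2,"x": 0.001,"y": 0.006,"z": 0.217,"roll": 0}

```text
time: 10.88
tool_pos: [0.5058, 0.3175, 0.012]
tcp_rot: [1.592, 2.707, 0.003]
wrist_force: [-0.5, 0.5, 0.2]
width: 0.596
grip_force: 0.0
```

servo_tool:
  targets:
    - {"hand": 0.6,"x": 0,"y": 0,"z": 0,"roll": 0}
    - {"hand": 0.6,"x": 0,"y": 0,"z": 0,"roll": 0}
    - {"hand": 0.6,"x": 0,"y": 0,"z": 0,"roll": 0}
    - {"hand": 0.6,"x": 0,"y": 0,"z": 0,"roll": 0}
    - {"hand": 0.6,"x": 0,"y": 0,"z": 0,"roll": 0}
    - {"hand": 0.6,"x": 0,"y": 0,"z": 0,"roll": 0}
    - {"hand": 0.6,"x": 0,"y": 0,"z": 0,"roll": 0}
  grip_force: 25

```text
time: 11.47
tool_pos: [0.5061, 0.3176, 0.0124]
tcp_rot: [1.592, 2.707, 0.004]
wrist_force: [-1.0, 0.3, 6.0]
width: 0.342
grip_force: 26.2
```

servo_tool:
  targets:
    - {"hand": 0.6,"x": 0,"y": 0,"z": -0.03,"roll": 0}
    - {"hand": 0.6,"x": 0,"y": 0,"z": -0.08,"roll": 0}
    - {"hand": 0.6,"x": 0,"y": 0,"z": -0.14,"roll": 0}
    - {"hand": 0.6,"x": 0,"y": 0,"z": -0.16,"roll": 0}
    - {"hand": 0.6,"x": 0,"y": 0,"z": -0.16,"roll": 0}

```text
time: 11.88
tool_pos: [0.5075, 0.3184, 0.0946]
tcp_rot: [1.591, 2.705, 0.01]
wrist_force: [-0.0, 0.2, 0.2]
width: 0.347
grip_force: 25.5
```

Run:
```python
from h import *
go(.682,.219,.09,94.8); print(bot.read_state()['width'])
```

```text
pos [0.5075 0.3184 0.0946] head 119.07 t 11.88 | x -0.3435 y 0.2084 z 0.0108 roll 0.1349
0.346902077350332
```

servo_tool:
  targets:
    - {"hand": 0.6,"x": -0.03,"y": 0.018,"z": 0,"roll": 0.02}
    - {"hand": 0.6,"x": -0.09,"y": 0.054,"z": 0,"roll": 0.05}
    - {"hand": 0.6,"x": -0.15,"y": 0.09,"z": 0,"roll": 0.08}
    - {"hand": 0.6,"x": -0.21,"y": 0.127,"z": 0,"roll": 0.11}
    - {"hand": 0.6,"x": -0.27,"y": 0.164,"z": 0,"roll": 0.135}
    - {"hand": 0.6,"x": -0.32,"y": 0.194,"z": 0,"roll": 0.135}
    - {"hand": 0.6,"x": -0.343,"y": 0.208,"z": 0,"roll": 0.135}
    - {"hand": 0.6,"x": -0.343,"y": 0.208,"z": 0,"roll": 0.135}
    - {"hand": 0.6,"x": -0.343,"y": 0.208,"z": 0,"roll": 0.135}
    - {"hand": 0.6,"x": -0.343,"y": 0.208,"z": 0,"roll": 0.135}

```text
time: 12.72
tool_pos: [0.6771, 0.2181, 0.0893]
tcp_rot: [-2.125, -2.311, 0.004]
wrist_force: [0.5, 0.2, 0.3]
width: 0.342
grip_force: 25.5
```

Run:
```python
from h import *
im=read_camera('scene')
cv2.imwrite('pics/s4.png',cv2.cvtColor(im,cv2.COLOR_RGB2BGR))
go(.682,.219,.018,94.8); s=bot.read_state();print(s['width'],s['joint_vel'].round(3))
```

```text
pos [0.6771 0.2184 0.0897] head 94.84 t 12.77 | x 0.0004 y 0.0103 z 0.1434 roll 0.0002
0.34126387983297507 [ 0.006 -0.009 -0.003 -0.003 -0.004 -0.   ]
```

servo_tool:
  targets:
    - {"hand": 0.6,"x": 0,"y": 0.01,"z": 0.03,"roll": 0}
    - {"hand": 0.6,"x": 0,"y": 0.01,"z": 0.07,"roll": 0}
    - {"hand": 0.6,"x": 0,"y": 0.01,"z": 0.1,"roll": 0}
    - {"hand": 0.6,"x": 0,"y": 0.01,"z": 0.12,"roll": 0}
    - {"hand": 0.6,"x": 0,"y": 0.01,"z": 0.135,"roll": 0}
    - {"hand": 0.6,"x": 0,"y": 0.01,"z": 0.142,"roll": 0}
    - {"hand": 0.6,"x": 0,"y": 0.01,"z": 0.142,"roll": 0}
    - {"hand": 0.6,"x": 0,"y": 0.01,"z": 0.142,"roll": 0}
    - {"hand": 0.6,"x": 0,"y": 0.01,"z": 0.142,"roll": 0}

```text
time: 13.52
tool_pos: [0.685, 0.2182, 0.0209]
tcp_rot: [2.126, 2.311, 0.003]
wrist_force: [-0.2, -0.5, -0.6]
width: 0.343
grip_force: 25.5
```

Run:
```python
from h import *
go(.682,.219,.0165,94.8); s=bot.read_state();print(s['wrist_force'])
```

```text
pos [0.685  0.2182 0.0209] head 94.77 t 13.52 | x 0.0020 y -0.0058 z 0.0088 roll -0.0002
[-0.24130172 -0.49228221 -0.57879408]
```

servo_tool:
  targets:
    - {"hand": 0.6,"x": 0.002,"y": -0.006,"z": 0,"roll": 0}
    - {"hand": 0.6,"x": 0.002,"y": -0.006,"z": 0.005,"roll": 0}
    - {"hand": 0.6,"x": 0.002,"y": -0.006,"z": 0.008,"roll": 0}
    - {"hand": 0.6,"x": 0.002,"y": -0.006,"z": 0.008,"roll": 0}
    - {"hand": 0.6,"x": 0.002,"y": -0.006,"z": 0.008,"roll": 0}

```text
time: 13.93
tool_pos: [0.6813, 0.2189, 0.0165]
tcp_rot: [2.127, 2.312, 0.001]
wrist_force: [-0.8, -0.1, 4.0]
width: 0.344
grip_force: 25.9
```

Run:
```python
from h import *
go(.682,.219,.0165,94.8); s=bot.read_state();print(s['wrist_force'])
```

```text
pos [0.6813 0.2189 0.0165] head 94.77 t 13.93 | x 0.0000 y 0.0015 z 0.0000 roll -0.0002
[-0.80854882 -0.07327172  4.02560586]
```

servo_tool:
  targets:
    - {"hand": 0,"x": 0,"y": 0,"z": 0,"roll": 0}
    - {"hand": 0,"x": 0,"y": 0,"z": 0,"roll": 0}
    - {"hand": 0,"x": 0,"y": 0,"z": 0,"roll": 0}
    - {"hand": 0,"x": 0,"y": 0,"z": 0,"roll": 0}
    - {"hand": 0,"x": 0,"y": 0,"z": -0.05,"roll": 0}
    - {"hand": -1,"x": 0,"y": 0,"z": -0.12,"roll": 0}
    - {"hand": -1,"x": 0,"y": 0,"z": -0.2,"roll": 0}
    - {"hand": -1,"x": 0,"y": 0,"z": -0.25,"roll": 0}
    - {"hand": -1,"x": 0,"y": 0,"z": -0.25,"roll": 0}
    - {"hand": -1,"x": 0,"y": 0,"z": -0.25,"roll": 0}

```text
time: 14.77
tool_pos: [0.6829, 0.2193, 0.1441]
tcp_rot: [2.125, 2.31, 0.008]
wrist_force: [0.4, -0.1, 0.0]
width: 1.003
grip_force: 0.0
```

Run:
```python
from h import *
a=cv2.cvtColor(read_camera('wrist'),cv2.COLOR_RGB2BGR);b=cv2.cvtColor(read_camera('scene'),cv2.COLOR_RGB2BGR)
c=np.hstack([cv2.resize(a,(400,300)),cv2.resize(b[110:310,150:350],(400,400))[:300]])
cv2.imwrite('pics/w5.png',np.vstack([np.hstack([cv2.resize(a[60:300,100:420],(400,300)),np.zeros((300,400,3),np.uint8)+cv2.resize(b[120:300,150:390],(400,300))])]))
go(.437,.196,.15,114)
```

```text
pos [0.6801 0.2185 0.1396] head 94.77 t 14.87 | x -0.0044 y -0.4883 z -0.0199 roll -0.1068
```

View pics/w5.png

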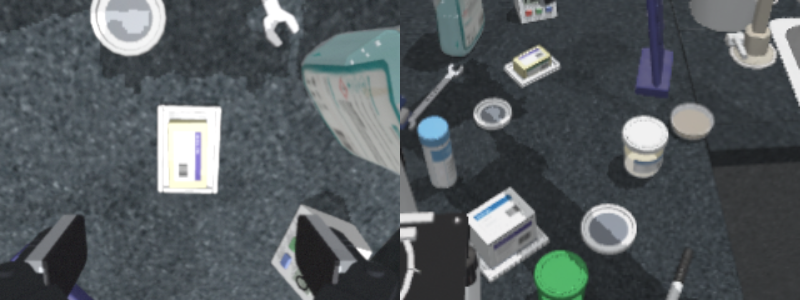

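Run:
```python
from h import *
C=cam('wrist'); d=lambda p:(np.array(p,float)+.5)/1.25-.5+[100,60]
rect('tray',C,d([(158,106),(221,108),(218,193),(157,192)]),.009)
rect('box@.026',C,d([(168,121),(209,121),(208,189),(168,188)]),.026)
rect('box@.031',C,d([(168,121),(209,121),(208,189),(168,188)]),.031)
```

```text
tray c [0.6789 0.219 ] len [0.049 0.07  0.051 0.071] ang [ 3.  94.   3.8 92.7]
box@.026 c [0.6788 0.2197] len [0.03  0.053 0.031 0.052] ang [ 4.8 94.7  3.3 93.8]
box@.031 c [0.6788 0.2209] len [0.03  0.052 0.03  0.051] ang [ 4.8 94.7  3.3 93.8]
```

servo_tool:
  targets:
    - {"hand": -1,"x": 0,"y": -0.06,"z": -0.02,"roll": -0.03}
    - {"hand": -1,"x": 0,"y": -0.14,"z": -0.02,"roll": -0.06}
    - {"hand": -1,"x": 0,"y": -0.22,"z": -0.02,"roll": -0.09}
    - {"hand": -1,"x": 0,"y": -0.3,"z": -0.02,"roll": -0.107}
    - {"hand": -1,"x": -0.004,"y": -0.38,"z": -0.02,"roll": -0.107}
    - {"hand": -1,"x": -0.004,"y": -0.45,"z": -0.02,"roll": -0.107}
    - {"hand": -1,"x": -0.004,"y": -0.488,"z": -0.02,"roll": -0.107}
    - {"hand": -1,"x": -0.004,"y": -0.488,"z": -0.02,"roll": -0.107}
    - {"hand": -1,"x": -0.004,"y": -0.488,"z": -0.02,"roll": -0.107}
    - {"hand": -1,"x": -0.004,"y": -0.488,"z": -0.02,"roll": -0.107}

```text
time: 15.7
tool_pos: [0.4381, 0.1964, 0.1499]
tcp_rot: [-1.71, -2.635, 0.001]
wrist_force: [-0.3, 0.3, 0.4]
width: 0.995
grip_force: 0.0
```

Run:
```python
from h import *
go(.437,.196,.036,114)
```

```text
pos [0.4381 0.1964 0.1499] head 114.04 t 15.7 | x 0.0002 y -0.0020 z 0.2277 roll 0.0002
```

servo_tool:
  targets:
    - {"hand": -1,"x": 0,"y": -0.002,"z": 0.07,"roll": 0}
    - {"hand": -1,"x": 0,"y": -0.002,"z": 0.13,"roll": 0}
    - {"hand": -1,"x": 0,"y": -0.002,"z": 0.18,"roll": 0}
    - {"hand": -1,"x": 0,"y": -0.002,"z": 0.21,"roll": 0}
    - {"hand": -1,"x": 0,"y": -0.002,"z": 0.227,"roll": 0}
    - {"hand": -1,"x": 0,"y": -0.002,"z": 0.227,"roll": 0}
    - {"hand": -1,"x": 0,"y": -0.002,"z": 0.227,"roll": 0}
    - {"hand": -1,"x": 0,"y": -0.002,"z": 0.227,"roll": 0}

```text
time: 16.37
tool_pos: [0.4386, 0.1965, 0.0383]
tcp_rot: [1.71, 2.634, 0.002]
wrist_force: [-0.6, 0.7, -0.1]
width: 1.0
grip_force: 0.0
```

servo_tool:
  targets:
    - {"hand": 0.2,"x": 0,"y": 0,"z": 0,"roll": 0}
    - {"hand": 0.2,"x": 0,"y": 0,"z": 0,"roll": 0}
    - {"hand": 0.2,"x": 0,"y": 0,"z": 0,"roll": 0}
    - {"hand": 0.2,"x": 0,"y": 0,"z": 0,"roll": 0}
    - {"hand": 0.2,"x": 0,"y": 0,"z": 0,"roll": 0}
    - {"hand": 0.2,"x": 0,"y": 0,"z": 0,"roll": 0}
    - {"hand": 0.2,"x": 0,"y": 0,"z": 0,"roll": 0}
    - {"hand": 0.2,"x": 0,"y": 0,"z": 0,"roll": 0}
  grip_force: 30

```text
time: 17.03
tool_pos: [0.4382, 0.1965, 0.039]
tcp_rot: [1.709, 2.634, 0.003]
wrist_force: [-1.8, -0.2, 5.0]
width: 0.674
grip_force: 30.9
```

servo_tool:
  targets:
    - {"hand": 0.2,"x": 0,"y": 0,"z": -0.01,"roll": 0}
    - {"hand": 0.2,"x": 0,"y": 0,"z": -0.04,"roll": 0}
    - {"hand": 0.2,"x": 0,"y": 0,"z": -0.07,"roll": 0}
    - {"hand": 0.2,"x": 0,"y": 0,"z": -0.1,"roll": 0}
    - {"hand": 0.2,"x": 0,"y": 0,"z": -0.1,"roll": 0}

```text
time: 17.45
tool_pos: [0.4396, 0.1971, 0.0909]
tcp_rot: [1.708, 2.632, 0.008]
wrist_force: [0.3, 0.5, -0.3]
width: 0.674
grip_force: 32.2
```

Run:
```python
from h import *
a=cv2.cvtColor(read_camera('scene'),cv2.COLOR_RGB2BGR);b=cv2.cvtColor(read_camera('side'),cv2.COLOR_RGB2BGR)
cv2.imwrite('pics/w6.png',np.hstack([cv2.resize(a[130:280,220:370],(400,400)),cv2.resize(b[80:230,200:350],(400,400))]))
go(.374,.295,.09,114); s=bot.read_state(); print(s['width'],s['wrist_force'])
```

```text
pos [0.4377 0.1963 0.0881] head 114.04 t 17.55 | x 0.2321 y -0.0359 z -0.0039 roll 0.0002
0.6681627840857238 [-0.1718989   0.06501866 -0.57363743]
```

View pics/w6.png

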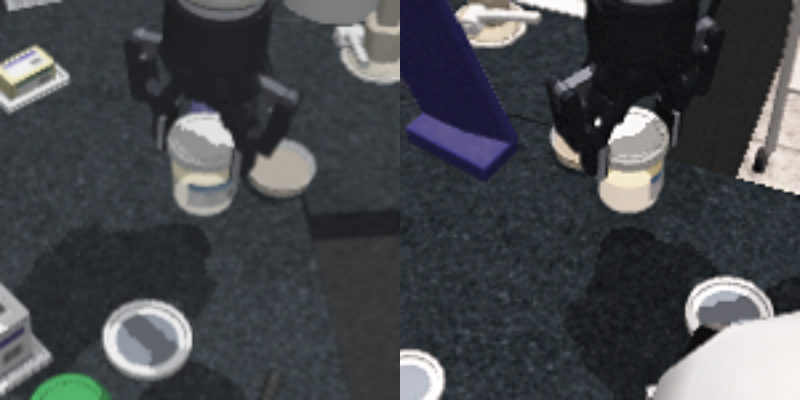

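servo_tool:
  targets:
    - {"hand": 0.2,"x": 0.03,"y": -0.005,"z": 0,"roll": 0}
    - {"hand": 0.2,"x": 0.08,"y": -0.013,"z": 0,"roll": 0}
    - {"hand": 0.2,"x": 0.13,"y": -0.02,"z": 0,"roll": 0}
    - {"hand": 0.2,"x": 0.18,"y": -0.028,"z": 0,"roll": 0}
    - {"hand": 0.2,"x": 0.22,"y": -0.034,"z": 0,"roll": 0}
    - {"hand": 0.2,"x": 0.232,"y": -0.036,"z": 0,"roll": 0}
    - {"hand": 0.2,"x": 0.232,"y": -0.036,"z": 0,"roll": 0}
    - {"hand": 0.2,"x": 0.232,"y": -0.036,"z": 0,"roll": 0}
    - {"hand": 0.2,"x": 0.232,"y": -0.036,"z": 0,"roll": 0}

```text
time: 18.3
tool_pos: [0.3735, 0.2938, 0.0868]
tcp_rot: [1.711, 2.635, -0.002]
wrist_force: [1.3, -0.6, -1.0]
width: 0.666
grip_force: 32.2
```

Run:
```python
from h import *
go(.374,.295,.045,114); s=bot.read_state(); print(s['width'],s['wrist_force'])
```

```text
pos [0.3735 0.2938 0.0868] head 114.02 t 18.3 | x 0.0018 y 0.0020 z 0.0835 roll 0.0001
0.6663793053576711 [ 1.25671307 -0.64751033 -1.02313931]
```

servo_tool:
  targets:
    - {"hand": 0.2,"x": 0.002,"y": 0.001,"z": 0.02,"roll": 0}
    - {"hand": 0.2,"x": 0.002,"y": 0.001,"z": 0.04,"roll": 0}
    - {"hand": 0.2,"x": 0.002,"y": 0.001,"z": 0.06,"roll": 0}
    - {"hand": 0.2,"x": 0.002,"y": 0.001,"z": 0.075,"roll": 0}
    - {"hand": 0.2,"x": 0.002,"y": 0.001,"z": 0.083,"roll": 0}
    - {"hand": 0.2,"x": 0.002,"y": 0.001,"z": 0.083,"roll": 0}
    - {"hand": 0.2,"x": 0.002,"y": 0.001,"z": 0.083,"roll": 0}
    - {"hand": 0.2,"x": 0.002,"y": 0.001,"z": 0.083,"roll": 0}

```text
time: 18.97
tool_pos: [0.3737, 0.296, 0.046]
tcp_rot: [1.71, 2.635, 0.001]
wrist_force: [-0.6, 0.4, -1.0]
width: 0.67
grip_force: 32.2
```

Run:
```python
from h import *
go(.374,.295,.0425,114); s=bot.read_state(); print(s['width'],s['wrist_force'])
```

```text
pos [0.3737 0.296  0.046 ] head 114.04 t 18.97 | x -0.0020 y -0.0002 z 0.0070 roll 0.0002
0.6700952773634884 [-0.63460896  0.40064655 -1.0312864 ]
```

servo_tool:
  targets:
    - {"hand": 0.2,"x": -0.001,"y": 0,"z": 0.003,"roll": 0}
    - {"hand": 0.2,"x": -0.001,"y": 0,"z": 0.006,"roll": 0}
    - {"hand": 0.2,"x": -0.001,"y": 0,"z": 0.006,"roll": 0}
    - {"hand": 0.2,"x": -0.001,"y": 0,"z": 0.006,"roll": 0}

```text
time: 19.3
tool_pos: [0.374, 0.2956, 0.0431]
tcp_rot: [1.71, 2.635, 0.001]
wrist_force: [0.1, 0.2, 0.2]
width: 0.672
grip_force: 32.3
```

servo_tool:
  targets:
    - {"hand": -0.7,"x": 0,"y": 0,"z": 0,"roll": 0}
    - {"hand": -0.7,"x": 0,"y": 0,"z": 0,"roll": 0}
    - {"hand": -1,"x": 0,"y": 0,"z": 0,"roll": 0}
    - {"hand": -1,"x": 0,"y": 0,"z": 0,"roll": 0}
    - {"hand": -1,"x": 0,"y": 0,"z": 0,"roll": 0}

```text
time: 19.72
tool_pos: [0.3736, 0.2953, 0.0428]
tcp_rot: [-1.71, -2.635, 0.0]
wrist_force: [-1.1, 0.1, 0.2]
width: 1.001
grip_force: 0.0
```

servo_tool:
  targets:
    - {"hand": -1,"x": 0,"y": 0,"z": -0.03,"roll": 0}
    - {"hand": -1,"x": 0,"y": 0,"z": -0.1,"roll": 0}
    - {"hand": -1,"x": 0,"y": 0,"z": -0.18,"roll": 0}
    - {"hand": -1,"x": 0,"y": 0,"z": -0.26,"roll": 0}
    - {"hand": -1,"x": 0,"y": 0,"z": -0.32,"roll": 0}
    - {"hand": -1,"x": 0,"y": 0,"z": -0.32,"roll": 0}
    - {"hand": -1,"x": 0,"y": 0,"z": -0.32,"roll": 0}

```text
time: 20.3
tool_pos: [0.3752, 0.2964, 0.2056]
tcp_rot: [1.709, 2.633, 0.009]
wrist_force: [0.2, 0.6, -0.5]
width: 1.002
grip_force: 0.0
```

Run:
```python
from h import *
C=cam('wrist',dict(tool_pos=np.array([.4331,.4129,.1367]),tcp_rot=np.array([-.18,3.133,.005])))
for z in (0,.04,.1): print(z,plane(C,[(297,180),(297,215),(330,245),(310,320)],z).round(3).tolist())
a=cv2.cvtColor(read_camera('wrist'),cv2.COLOR_RGB2BGR);b=cv2.cvtColor(read_camera('scene'),cv2.COLOR_RGB2BGR)
cv2.imwrite('pics/w7.png',np.hstack([cv2.resize(a,(400,300)),cv2.resize(b[150:300,150:350],(400,300))]))
go(.565,.429,.2,37)
```

```text
0 [[0.428, 0.46], [0.466, 0.466], [0.497, 0.507], [0.597, 0.502]]
0.04 [[0.42, 0.452], [0.452, 0.457], [0.478, 0.493], [0.564, 0.489]]
0.1 [[0.406, 0.44], [0.43, 0.444], [0.45, 0.471], [0.514, 0.468]]
pos [0.373  0.2948 0.2018] head 114.03 t 20.4 | x 0.0886 y 0.4600 z 0.0029 roll 0.4280
```

View pics/w7.png

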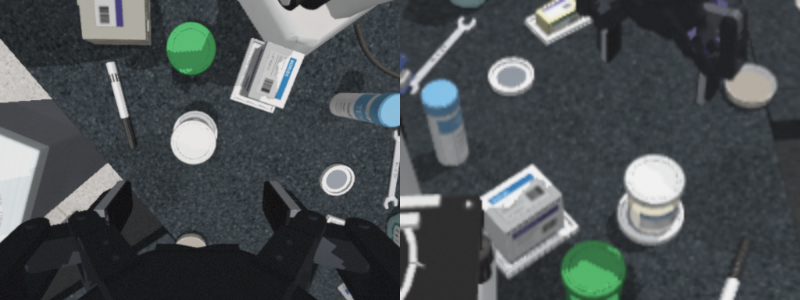

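servo_tool:
  targets:
    - {"hand": -1,"x": 0,"y": 0.04,"z": 0,"roll": 0.39}
    - {"hand": -1,"x": 0.02,"y": 0.11,"z": 0,"roll": 0.39}
    - {"hand": -1,"x": 0.035,"y": 0.18,"z": 0,"roll": 0.39}
    - {"hand": -1,"x": 0.05,"y": 0.25,"z": 0,"roll": 0.39}
    - {"hand": -1,"x": 0.06,"y": 0.32,"z": 0,"roll": 0.39}
    - {"hand": -1,"x": 0.075,"y": 0.39,"z": 0,"roll": 0.39}
    - {"hand": -1,"x": 0.088,"y": 0.46,"z": 0,"roll": 0.39}
    - {"hand": -1,"x": 0.088,"y": 0.46,"z": 0,"roll": 0.39}
    - {"hand": -1,"x": 0.088,"y": 0.46,"z": 0,"roll": 0.39}
    - {"hand": -1,"x": 0.088,"y": 0.46,"z": 0,"roll": 0.39}

```text
time: 21.23
tool_pos: [0.5649, 0.4285, 0.1979]
tcp_rot: [2.917, 1.163, -0.011]
wrist_force: [-0.9, -0.2, -0.8]
width: 1.0
grip_force: 0.0
```

servo_tool:
  targets:
    - {"hand": -0.5,"x": 0,"y": 0,"z": 0,"roll": 0.038}
    - {"hand": -0.5,"x": 0,"y": 0,"z": 0,"roll": 0.038}
    - {"hand": -0.5,"x": 0,"y": 0,"z": 0,"roll": 0.038}

```text
time: 21.48
tool_pos: [0.5647, 0.4284, 0.1998]
tcp_rot: [2.976, 1.001, -0.007]
wrist_force: [0.0, -0.1, 0.7]
width: 0.75
grip_force: 0.0
```

Run:
```python
from h import *
go(.565,.429,.040,37); print(bot.read_state()['width'])
```

```text
pos [0.5647 0.4284 0.1998] head 37.18 t 21.48 | x 0.0027 y -0.0005 z 0.3196 roll 0.0010
0.7504841506862129
```

servo_tool:
  targets:
    - {"hand": -0.5,"x": 0.003,"y": 0,"z": 0.06,"roll": 0}
    - {"hand": -0.5,"x": 0.003,"y": 0,"z": 0.12,"roll": 0}
    - {"hand": -0.5,"x": 0.003,"y": 0,"z": 0.18,"roll": 0}
    - {"hand": -0.5,"x": 0.003,"y": 0,"z": 0.23,"roll": 0}
    - {"hand": -0.5,"x": 0.003,"y": 0,"z": 0.27,"roll": 0}
    - {"hand": -0.5,"x": 0.003,"y": 0,"z": 0.3,"roll": 0}
    - {"hand": -0.5,"x": 0.003,"y": 0,"z": 0.318,"roll": 0}
    - {"hand": -0.5,"x": 0.003,"y": 0,"z": 0.318,"roll": 0}
    - {"hand": -0.5,"x": 0.003,"y": 0,"z": 0.318,"roll": 0}
    - {"hand": -0.5,"x": 0.003,"y": 0,"z": 0.318,"roll": 0}

```text
time: 22.32
tool_pos: [0.5681, 0.4309, 0.0455]
tcp_rot: [-2.978, -0.997, -0.004]
wrist_force: [0.1, 0.0, 1.1]
width: 0.747
grip_force: 0.0
```

servo_tool:
  targets:
    - {"hand": 0.5,"x": 0,"y": 0,"z": 0,"roll": 0}
    - {"hand": 0.5,"x": 0,"y": 0,"z": 0,"roll": 0}
    - {"hand": 0.5,"x": 0,"y": 0,"z": 0,"roll": 0}
    - {"hand": 0.5,"x": 0,"y": 0,"z": 0,"roll": 0}
    - {"hand": 0.5,"x": 0,"y": 0,"z": 0,"roll": 0}
    - {"hand": 0.5,"x": 0,"y": 0,"z": 0,"roll": 0}
    - {"hand": 0.5,"x": 0,"y": 0,"z": 0,"roll": 0}
    - {"hand": 0.5,"x": 0,"y": 0,"z": 0,"roll": 0}
  grip_force: 30

```text
time: 22.98
tool_pos: [0.5681, 0.4308, 0.0457]
tcp_rot: [-2.979, -0.996, -0.004]
wrist_force: [-0.6, 0.0, 5.9]
width: 0.414
grip_force: 29.0
```

servo_tool:
  targets:
    - {"hand": 0.5,"x": 0,"y": 0,"z": -0.01,"roll": 0}
    - {"hand": 0.5,"x": 0,"y": 0,"z": -0.04,"roll": 0}
    - {"hand": 0.5,"x": 0,"y": 0,"z": -0.08,"roll": 0}
    - {"hand": 0.5,"x": 0,"y": 0,"z": -0.1,"roll": 0}
    - {"hand": 0.5,"x": 0,"y": 0,"z": -0.1,"roll": 0}
    - {"hand": 0.5,"x": 0,"y": 0,"z": -0.1,"roll": 0}

```text
time: 23.48
tool_pos: [0.5677, 0.4306, 0.0953]
tcp_rot: [-2.979, -0.996, -0.004]
wrist_force: [-1.0, -0.3, -0.9]
width: 0.411
grip_force: 28.5
```

Run:
```python
from h import *
go(.6315,.3195,.095,37); print(bot.read_state()['width'])
```

```text
pos [0.5677 0.4306 0.0953] head 36.99 t 23.48 | x -0.0317 y 0.2543 z 0.0004 roll -0.0001
0.4112810352003388
```

servo_tool:
  targets:
    - {"hand": 0.5,"x": -0.004,"y": 0.03,"z": 0,"roll": 0}
    - {"hand": 0.5,"x": -0.01,"y": 0.08,"z": 0,"roll": 0}
    - {"hand": 0.5,"x": -0.016,"y": 0.13,"z": 0,"roll": 0}
    - {"hand": 0.5,"x": -0.022,"y": 0.18,"z": 0,"roll": 0}
    - {"hand": 0.5,"x": -0.028,"y": 0.225,"z": 0,"roll": 0}
    - {"hand": 0.5,"x": -0.032,"y": 0.254,"z": 0,"roll": 0}
    - {"hand": 0.5,"x": -0.032,"y": 0.254,"z": 0,"roll": 0}
    - {"hand": 0.5,"x": -0.032,"y": 0.254,"z": 0,"roll": 0}
    - {"hand": 0.5,"x": -0.032,"y": 0.254,"z": 0,"roll": 0}

```text
time: 24.23
tool_pos: [0.63, 0.3191, 0.0931]
tcp_rot: [-2.979, -0.996, 0.002]
wrist_force: [0.1, 0.1, -0.9]
width: 0.411
grip_force: 28.6
```

Run:
```python
from h import *
a=cv2.cvtColor(read_camera('scene'),cv2.COLOR_RGB2BGR);b=cv2.cvtColor(read_camera('side'),cv2.COLOR_RGB2BGR)
cv2.imwrite('pics/w8.png',np.hstack([cv2.resize(a[120:220,150:250],(400,400),interpolation=2),cv2.resize(b[160:260,150:250],(400,400),interpolation=2)]))
go(.6315,.3195,.052,37)
```

```text
pos [0.6299 0.3199 0.0935] head 37.06 t 24.33 | x 0.0021 y 0.0027 z 0.0829 roll 0.0003
```

View pics/w8.png

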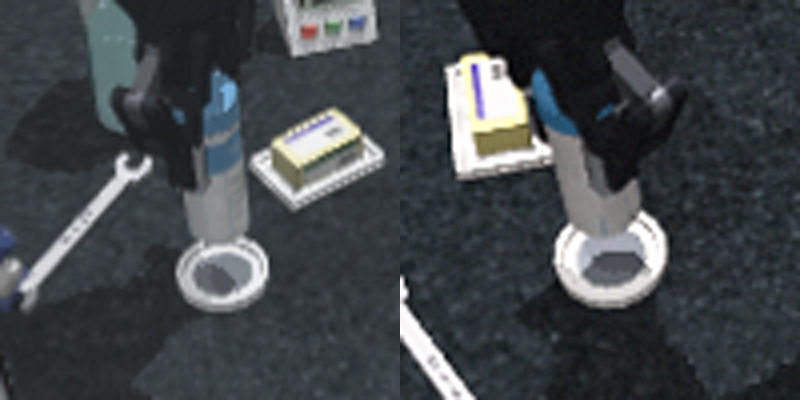

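Run:
```python
from h import *
s=lambda p:(np.array(p,float)+.5)/4-.5+[150,120]; d=lambda p:(np.array(p,float)-[400,0]+.5)/4-.5+[150,160]
print(tri(s((216,227)),d((605,221))))
print('tray',plane(cam('scene'),s([(222,272)]),.004),plane(cam('side'),d([(610,255)]),.004))
for C,f in((cam('scene'),lambda q:(q-[150,120])*4),(cam('side'),lambda q:(q-[150,160])*4+[400,0])): print(f(proj(C,[(.6297,.3182,.004),(.629,.318,.048)])).round(0))
```

```text
(array([0.628, 0.322, 0.046]), np.float64(0.002))
tray [[0.63142023 0.31936182]] [[0.62954348 0.31551392]]
[[224. 271.]
 [218. 220.]]
[[609. 258.]
 [599. 209.]]
```

Run:
```python
from h import *
go(.6315,.3175,.052,37)
```

```text
pos [0.6299 0.3199 0.0935] head 37.06 t 24.33 | x -0.0003 y 0.0059 z 0.0829 roll 0.0003
```

servo_tool:
  targets:
    - {"hand": 0.5,"x": 0,"y": 0.006,"z": 0.01,"roll": 0}
    - {"hand": 0.5,"x": 0,"y": 0.006,"z": 0.03,"roll": 0}
    - {"hand": 0.5,"x": 0,"y": 0.006,"z": 0.05,"roll": 0}
    - {"hand": 0.5,"x": 0,"y": 0.006,"z": 0.065,"roll": 0}
    - {"hand": 0.5,"x": 0,"y": 0.006,"z": 0.075,"roll": 0}
    - {"hand": 0.5,"x": 0,"y": 0.006,"z": 0.082,"roll": 0}
    - {"hand": 0.5,"x": 0,"y": 0.006,"z": 0.082,"roll": 0}
    - {"hand": 0.5,"x": 0,"y": 0.006,"z": 0.082,"roll": 0}

```text
time: 25.0
tool_pos: [0.6323, 0.3166, 0.0524]
tcp_rot: [2.979, 0.997, -0.001]
wrist_force: [0.1, 0.8, -1.5]
width: 0.412
grip_force: 28.6
```

Run:
```python
from h import *
go(.6315,.3175,.0495,37); print(bot.read_state()['wrist_force'])
```

```text
pos [0.6323 0.3166 0.0524] head 36.99 t 25.0 | x -0.0001 y -0.0024 z 0.0058 roll -0.0000
[ 0.14913099  0.80848117 -1.46591922]
```

servo_tool:
  targets:
    - {"hand": 0.5,"x": 0,"y": -0.001,"z": 0.003,"roll": 0}
    - {"hand": 0.5,"x": 0,"y": -0.001,"z": 0.006,"roll": 0}
    - {"hand": 0.5,"x": 0,"y": -0.001,"z": 0.006,"roll": 0}
    - {"hand": 0.5,"x": 0,"y": -0.001,"z": 0.006,"roll": 0}

```text
time: 25.33
tool_pos: [0.6322, 0.3171, 0.05]
tcp_rot: [-2.979, -0.997, -0.0]
wrist_force: [-0.3, 0.3, -0.6]
width: 0.412
grip_force: 28.6
```

Run:
```python
from h import *
go(.6315,.3175,.0495,37); print(bot.read_state()['wrist_force'])
```

```text
pos [0.6322 0.3171 0.05  ] head 36.99 t 25.33 | x -0.0006 y -0.0016 z 0.0011 roll -0.0000
[-0.27253874  0.34752442 -0.63276378]
```

servo_tool:
  targets:
    - {"hand": 0.5,"x": 0,"y": 0,"z": 0.002,"roll": 0}
    - {"hand": 0.5,"x": 0,"y": 0,"z": 0.002,"roll": 0}
    - {"hand": -0.3,"x": 0,"y": 0,"z": 0.002,"roll": 0}
    - {"hand": -0.5,"x": 0,"y": 0,"z": 0.002,"roll": 0}
    - {"hand": -0.5,"x": 0,"y": 0,"z": 0.002,"roll": 0}
    - {"hand": -0.5,"x": 0,"y": 0,"z": 0.002,"roll": 0}
    - {"hand": -0.5,"x": 0,"y": 0,"z": 0.002,"roll": 0}

```text
time: 25.92
tool_pos: [0.632, 0.317, 0.0486]
tcp_rot: [2.979, 0.997, -0.0]
wrist_force: [-0.3, 1.2, 0.6]
width: 0.751
grip_force: 0.0
```

servo_tool:
  targets:
    - {"hand": -0.5,"x": 0,"y": 0,"z": -0.03,"roll": 0}
    - {"hand": -0.5,"x": 0,"y": 0,"z": -0.1,"roll": 0}
    - {"hand": -0.5,"x": 0,"y": 0,"z": -0.18,"roll": 0}
    - {"hand": -0.5,"x": 0,"y": 0,"z": -0.26,"roll": 0}
    - {"hand": -0.5,"x": 0,"y": 0,"z": -0.34,"roll": 0}
    - {"hand": -0.5,"x": 0,"y": 0,"z": -0.42,"roll": 0}
    - {"hand": -0.5,"x": 0,"y": 0,"z": -0.5,"roll": 0}
    - {"hand": -0.5,"x": 0,"y": 0,"z": -0.5,"roll": 0}
    - {"hand": -0.5,"x": 0,"y": 0,"z": -0.5,"roll": 0}

```text
time: 26.67
tool_pos: [0.6341, 0.318, 0.3058]
tcp_rot: [-2.978, -0.996, -0.016]
wrist_force: [-0.2, -0.3, -0.5]
width: 0.753
grip_force: 0.0
```

Run:
```python
from h import *
a=cv2.cvtColor(read_camera('scene'),cv2.COLOR_RGB2BGR);b=cv2.cvtColor(read_camera('side'),cv2.COLOR_RGB2BGR)
cv2.imwrite('pics/w9.png',np.hstack([cv2.resize(a[130:310,160:360],(400,360),interpolation=2),cv2.resize(b[120:270,140:340],(400,300),interpolation=2)[:].copy() if 0 else cv2.resize(b[110:290,140:340],(400,360),interpolation=2)]))
print(bot.read_state())
```

```text
{'time': 26.7667, 'q': array([ 4.29670514e-01,  2.93366418e-01,  1.44321455e+00, -1.49702728e-05,
        1.40445795e+00,  1.35477432e+00]), 'joint_vel': array([ 0.00054162,  0.02987208,  0.03987349, -0.00090997, -0.00341011,
        0.00027099]), 'joint_torque': array([ 1.34397025e-02, -5.68248224e+01, -3.98886251e+01,  5.04361651e-04,
       -3.81015753e-02,  1.13526545e-05]), 'tool_pos': array([0.63187152, 0.3169216 , 0.29940659]), 'tcp_rot': array([-2.97924274e+00, -9.96713425e-01, -8.67305926e-04]), 'wrist_force': array([ 0.42370145,  0.22040871, -0.87355351]), 'torque': array([-0.04823406, -0.01854796, -0.00069325]), 'grip_force': 0.0, 'width': 0.7512102972599268}
```

View pics/w9.png

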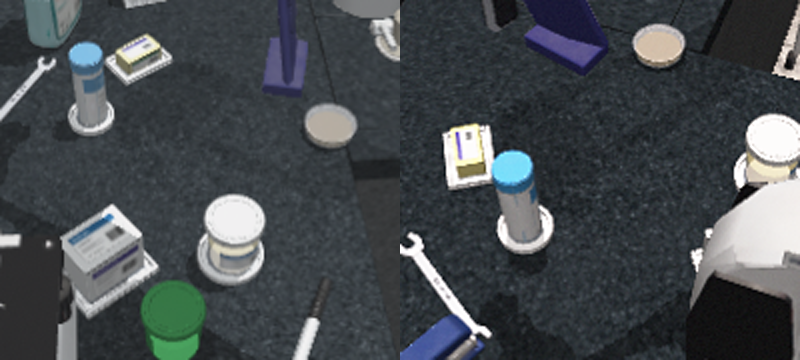

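Run:
```python
from h import *
C=cam('scene'); s=lambda p:(np.array(p,float)+.5)/2-.5+[160,130]
for z in (.060,.065): rect('carton top %.3f'%z,C,s([(62,240),(107,208),(143,241),(99,269)]),z)
print('expected corners z=.060 / rim'); 
r=R.from_euler('z',6.6,degrees=True).as_matrix()
for h,w,l in((.060,25,35),(.009,35,45)):
    P=[r@[a*w/1e3,b*l/1e3,0]+[.4325,.4128,h] for a,b in((-1,1),(1,1),(1,-1),(-1,-1))]
    print(((proj(C,P)-[160,130])*2).round(0).tolist())
print('cup',plane(C,s([(234,217)]),.070),'vial',plane(C,s([(86,55)]),.106))
```

```text
carton top 0.060 c [0.4294 0.4123] len [0.057 0.056 0.052 0.051] ang [99.6  9.6 94.7 15.5]
carton top 0.065 c [0.4261 0.4138] len [0.057 0.055 0.052 0.051] ang [99.6  9.6 94.7 15.5]
expected corners z=.060 / rim
[[86.0, 273.0], [57.0, 240.0], [114.0, 203.0], [144.0, 234.0]]
[[89.0, 313.0], [49.0, 267.0], [119.0, 221.0], [160.0, 263.0]]
cup [[0.37368951 0.29405404]] vial [[0.62681346 0.31760564]]
```

Run:
```python
from h import *
b=cv2.cvtColor(read_camera('scene'),cv2.COLOR_RGB2BGR)[220:295,180:280]
im=cv2.resize(b,None,fx=8,fy=8,interpolation=cv2.INTER_CUBIC); cv2.imwrite('pics/w10.png',im)
C=cam('scene'); r=R.from_euler('z',6.6,degrees=True).as_matrix()
for h,w,l in((.060,25,35),(.004,25,35),(.009,35,45)):
    P=[r@[a*w/1e3,b*l/1e3,0]+[.4325,.4128,h] for a,b in((-1,1),(1,1),(1,-1),(-1,-1))]
    print(h,((proj(C,P)-[180,220]+.5)*8).round(0).tolist())
```

```text
0.06 [[189.0, 374.0], [70.0, 242.0], [298.0, 95.0], [420.0, 219.0]]
0.004 [[210.0, 497.0], [96.0, 367.0], [313.0, 224.0], [429.0, 344.0]]
0.009 [[199.0, 536.0], [40.0, 353.0], [319.0, 170.0], [483.0, 337.0]]
```

View pics/w10.png

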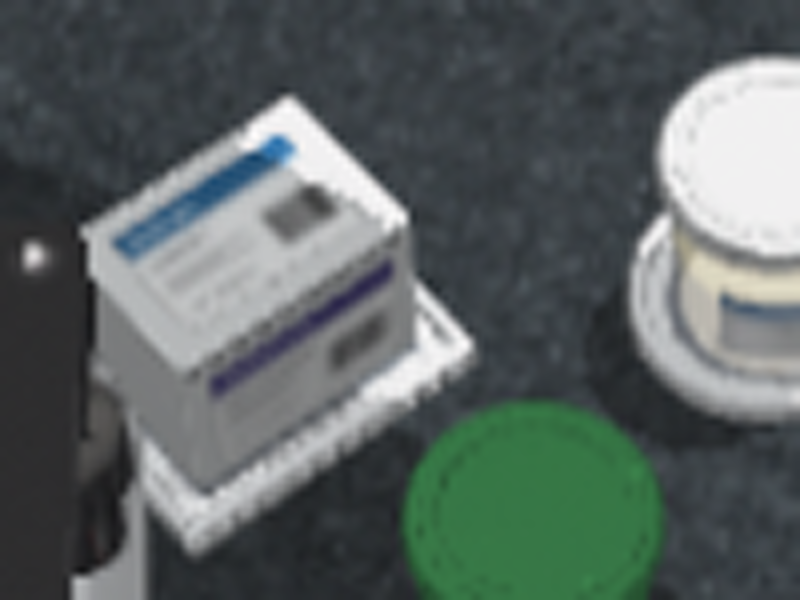

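The carton's corners match the seated prediction to within a few zoomed pixels: top (189,374), (292,97), (412,222) and foot (205,490), (415,345). It sits flat inside the rim, so I'm handing the job in.

```bash
python3 -c "
from workcell import ticket; print(ticket.finish_job())"
```

```text
the job is handed in; nothing more can be done
None
```

The carton, small box, cup and vial are each standing upright in their matching trays, the petri dish and green look-alike were left alone, and the job was handed in at about 27 s.

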